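# Make up the water and soil sampling kits

### The arm

A 7-joint arm with a two-finger parallel gripper is mounted at the origin on the work surface. World frame = base frame: x ahead of the robot, y to its left, z up, the work surface at z = 0. Lengths are in m, angles in rad, forces in N, time in s.
With the tool pointing down it reaches from about 0.4 to 0.85 m from the base axis. Payload 4.5 kg.
Tool frame: the origin (TCP) lies midway between the tips of the shut fingers; the grasp point (between the pads) lies behind it (r.grip_point_offset is the z of the grasp point in the tool frame, in m); z points along the fingers, y is the line along which they close (so a half turn about z gives the same grasp; the last joint's range is limited). The gripper opens to 88 mm and grips with 3 to 60 N. Pads are 18 mm wide; open, the fingers measure 123 mm over their backs; the gripper's body (75 mm by 187 mm) begins 45 mm behind the grasp point.
Start: joints at [-1.193, 0.689, -0.195, 1.565, 0.157, 0.902, -0.215], TCP at [0.211, 0.588, 0.239] pointing down, gripper open.
Joint ranges: [-3.01, 3.01], [-0.46, 2.08], [-1.47, 1.51], [0.13, 2.56], [-1, 4.14], [0.04, 2.09], [-2.66, 2.66]. Speed limits (rad/s): [2.57, 2.57, 3.14, 3.14, 3.14, 3.14, 3.14].

### API

Orientations are given as a unit quaternion [x, y, z, w].
In Python, from plant import r, optics, workorder gives the robot as it stands.
- The arm moves only by the shell command python3 -m creep 'ROWS' [FORCE]. ROWS is JSON, a list of rows, each an object of numbers: "grip": the gripper command: -1 is shut, 1 is fully open, values between are in proportion; "tx", "ty", "tz": the shift along the tool's x, y, z in cm; "spin": the turn about the tool's z in degrees. In form: [{"grip": .., "tx": .., "ty": .., "tz": .., "spin": ..}, ...]. A call has 1 to 8 rows; each row shifts and turns the commanded pose from where the row before left it, along the tool's axes as they then stand; what a row does not reach is not made up. A row lasts 1/12 s, in which the tool goes at most 41.7 mm and 7.16 degrees, less where a joint would pass 70% of its speed; a pose out of reach is approached as far as the arm can. A call with a gripper value outside its range is refused whole. The fingers move at their own pace and stop on an object; FORCE is the grip in N (left out, the last holds). Time passes only in rows, so rows that do not move let the fingers close. It gives the time, the measured TCP pose, the force, the opening and the grip force at its end, in the units of the state.
- r.get_state(): the state, without advancing time (a new reading comes with each control period).
- optics.snapshot(name): name is "scene" or "top" or "wrist"; returns (picture, depth): 480x640x3 uint8, red, green, blue; 480x640 float32, m along the optical axis (not along the pixel's ray), 0 where there is no reading.
- optics.get_calibration(name): a dict with "fx", "fy", "cx", "cy" (pixels), "extrinsics" (4x4, takes a point from world to camera coordinates). Camera axes: x right, y down, z forward; pixel columns grow to the right and rows downward; lengths in m; the calibration is good to about 2 mm. The wrist camera is an equidistant fisheye: a pixel r from the principal point sees the ray r / f radians off the axis. A picture is of the moment at which its call begins: read the wrist's pose just before it. get_calibration takes no time and is no camera call; for the wrist camera it gives the pose at the moment of the call.
- workorder.finish_job(): hands the job in; it is judged then, once.
The state is a dict: "clock": time; "q": joint angles; "qd": joint speeds; "joint_torque": joint torques, N m; "tool_pos": TCP position; "eef_rot": TCP orientation; "contact_force": force on the tool from outside, world axes, zero at the start; "moment": the same for the moment, N m; "opening": opening from 0.0 (shut) to 1.0 (fully open); "finger_force": force on a finger pad.
Only numpy, scipy, OpenCV 4.12 (cv2) and the standard library are available. Lean on these libraries where they do the work, as an engineer would, in place of code of your own. Each camera call takes 0.05 s, during which the arm holds its last target. There are 200 camera calls.

### The job

Make up the two field sampling kits from the stock on the bench: in the smaller, two-bay tray (water kit) stand the amber bottle in the large bay and the tall screw-cap vial in the small bay; in the larger, three-bay tray (soil kit) lay the corer flat in the long bay and stand the wide-mouth jar in the large square bay and the crimp-cap vial in the small bay. Set the glass down upright and gently, without dropping or knocking any over, and leave the beaker, the wash bottle and the timer where they are.

Things in the scene. Friction and masses are not known exactly. Their poses are not given: they have to be found in the camera images.
- bottle_mid (a point): Amber glass laboratory bottle with sloping shoulders and a black ribbed screw cap, about 120 g: body 46 mm diameter up to 56 mm, cap 33 mm diameter, 91 mm tall in all; stands upright on the bench at the start, axis along its z, any grasp yaw will do; this point is on its axis, half-way up, so 45.5 mm above its underside
- screw_vial_mid (a point): Tall slim clear-glass vial with a white ribbed screw cap, about 45 g: body 28 mm diameter up to 76 mm, cap 25 mm diameter, 95 mm tall in all; stands upright on the bench at the start, axis along its z, any grasp yaw will do; this point is on its axis, half-way up, so 47.5 mm above its underside
- jar_mid (a point): Squat wide-mouth clear-glass jar with a white screw lid as wide as itself, about 150 g: 58 mm diameter, 66 mm tall in all; stands upright on the bench at the start, axis along its z, any grasp yaw will do; this point is on its axis, half-way up, so 33 mm above its underside
- crimp_vial_mid (a point): Small slim clear-glass vial with a silver aluminium crimp cap, about 30 g: body 23 mm diameter up to 56 mm, narrow neck above, cap 21 mm diameter, 75 mm tall in all; stands upright on the bench at the start, axis along its z, any grasp yaw will do; this point is on its axis, half-way up, so 37.5 mm above its underside
- corer_mid (a point): White plastic soil corer lying flat on the bench, about 30 g: a round barrel 16 mm in diameter along its x axis, with a flat T handle across it (60 mm along y, 14 mm along x, 16 mm thick) at the -x end; 120 mm long and 16 mm high in all. This point is the middle of its length, on the barrel's axis, 8 mm above its underside; grip the barrel here, fingers closing along its y. z up
- soil_tray: Soil kit tray, the larger one, nearly square: grey plastic, fixed to the bench, 161 mm (x) by 144 mm (y), open on top, walls and dividers 3 mm thick and 18 mm high above the bench, floor 3 mm thick. Three bays: the long bay, inside 76 mm (x) by 138 mm (y), centred at x -39.5, y 0 mm; the large square bay, 76 by 80 mm, centred at x +39.5, y +29 mm; the small bay, 76 mm (x) by 55 mm (y), centred at x +39.5, y -41.5 mm. Origin: middle of its underside, at bench height; z up
- water_tray: Water kit tray, the smaller oblong one: grey plastic, fixed to the bench, 78 mm (x) by 135 mm (y), open on top, walls and divider 3 mm thick and 18 mm high above the bench, floor 3 mm thick. Two bays: the large square bay, inside 72 by 72 mm, centred at x 0, y +28.5 mm; the small bay, 72 mm (x) by 54 mm (y), centred at x 0, y -37.5 mm. Origin: middle of its underside, at bench height; z up
- beaker: Bystander: empty clear glass beaker, 70 mm diameter at the rim, 95 mm tall, loose. Origin: centre of its underside
- wash_bottle: Bystander: white plastic wash bottle, 72 mm diameter, navy cap, bent spout reaching 63 mm out along its -x and up to 195 mm high, loose. Origin: centre of its underside
- timer: Bystander: flat white bench timer with a small display, 62 by 62 by 16 mm, lying loose. Origin: centre of its underside
Mind the look-alikes: they are no part of the job. What is shaped like the part that bears jar_mid but green or turquoise is not meant.

How it is judged:
By the outcome, as a careful person would: the job done as asked, in the order asked, and still so for the second after the job is handed in, with the robot touching nothing.
It also fails if it takes over 122 s, if anything falls off the work surface, if the arm or the gripper's body presses on something with over 40 N, if the wrist force passes 120 N, or if a joint passes its speed limit or range.

## Working session

There is one attempt and no reset: what is moved stays moved. The work goes in short steps, Python scripts to look and compute and a shell command to move; the robot and the scene stay as the last step left them, time stands still between calls to the robot, and variables do not carry over. Pictures are saved under pics/ and viewed, at most 17 in all, crops included, and the job is handed in when it is done.

```bash
mkdir -p pics; ls; python3 - <<'E'
from plant import r, optics
import cv2, numpy as np
print(r.get_state(), r.grip_point_offset)
for n in ("top","scene"):
    p,d=optics.snapshot(n); cv2.imwrite(f"pics/{n}0.png",p[:,:,::-1]); np.save(f"{n}_d.npy",d); np.save(f"{n}_p.npy",p)
    print(n,optics.get_calibration(n))
E
```

```text
pics
{'clock': 0.0, 'q': array([-1.19319704,  0.68997173, -0.19447871,  1.56634417,  0.15730463,
        0.90245457, -0.21509638]), 'qd': array([ 0.00014596, -0.00016878, -0.000734  , -0.00117815, -0.00168056,
        0.00110212,  0.00038557]), 'joint_torque': array([ 9.30068527e-04, -5.27570450e+01, -1.26661364e+00, -1.53426594e+01,
       -5.26714220e-02,  6.46336761e-03,  1.61907756e-04]), 'tool_pos': array([0.21052165, 0.58782029, 0.23791673]), 'eef_rot': array([ 1.71022861e-01,  9.85266655e-01, -8.90867518e-04, -7.80777667e-05]), 'contact_force': array([ 0.55910867,  0.2084547 , -0.36117916]), 'moment': array([-0.03553943,  0.01337922, -0.01067732]), 'finger_force': 0.0, 'opening': 1.002911583434659} -0.0187
top {'fx': 444.4703735205951, 'fy': 444.4703735205951, 'cx': 315.8856827735775, 'cy': 241.1551307504403, 'extrinsics': array([[ 0.01179484, -0.9997875 , -0.01690664,  0.01218776],
       [-0.99656949, -0.0103684 , -0.08210821,  0.5989101 ],
       [ 0.08191546,  0.01781709, -0.99648001,  1.08912004],
       [ 0.        ,  0.        ,  0.        ,  1.        ]])}
scene {'fx': 461.39203463850015, 'fy': 461.39203463850015, 'cx': 328.1474296765276, 'cy': 241.69160847137033, 'extrinsics': array([[-0.08655025,  0.99604   , -0.02033167,  0.03014411],
       [ 0.61723046,  0.03759198, -0.78588384, -0.33360199],
       [-0.78200743, -0.08056777, -0.61803982,  1.53608158],
       [ 0.        ,  0.        ,  0.        ,  1.        ]])}
```

View pics/top0.png

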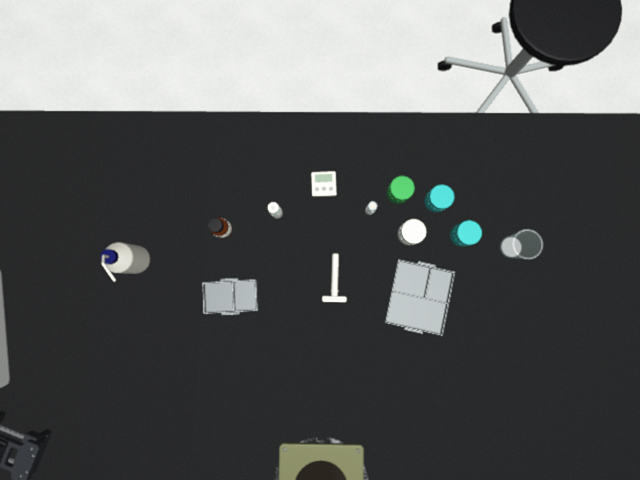

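View pics/scene0.png

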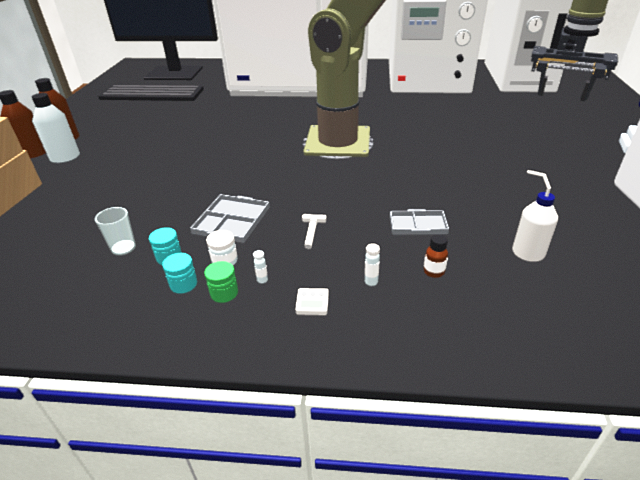

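The top view shows the bottle (220,227), screw vial (275,210), crimp vial (371,208), white jar (413,231) and corer (335,275). The water tray is at (230,297) and the soil tray at (421,298). The green and turquoise jars are decoys beside the white one. I'll enlarge for better pixels.

```bash
python3 - <<'E'
import cv2
p=cv2.imread("pics/top0.png")
a=cv2.resize(p[200:350,190:300],None,fx=5,fy=5,interpolation=cv2.INTER_CUBIC)[:600*1]
b=cv2.resize(p[190:340,310:470],None,fx=4,fy=4,interpolation=cv2.INTER_CUBIC)
a=cv2.resize(p[190:320,190:350],None,fx=4.6,fy=4.6,interpolation=cv2.INTER_CUBIC)
cv2.imwrite("pics/ca.png",a); cv2.imwrite("pics/cb.png",b)
E
```

```text
(no output)
```

View pics/ca.png

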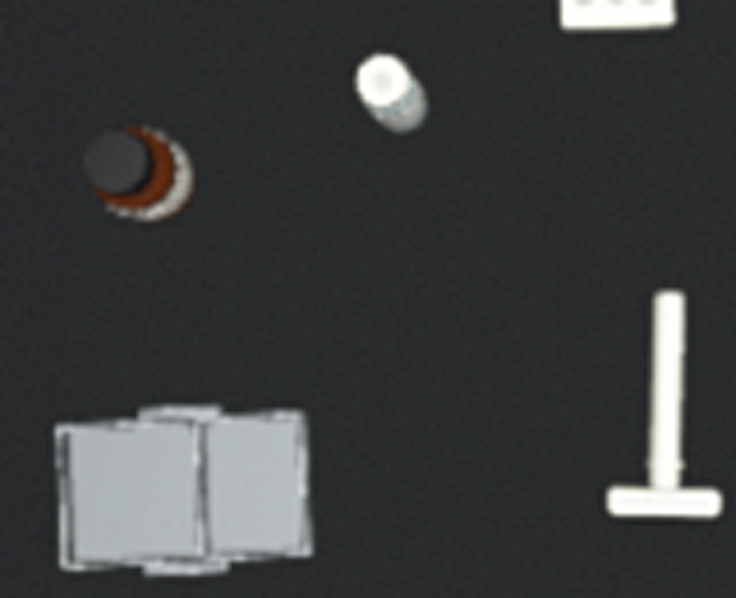

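View pics/cb.png

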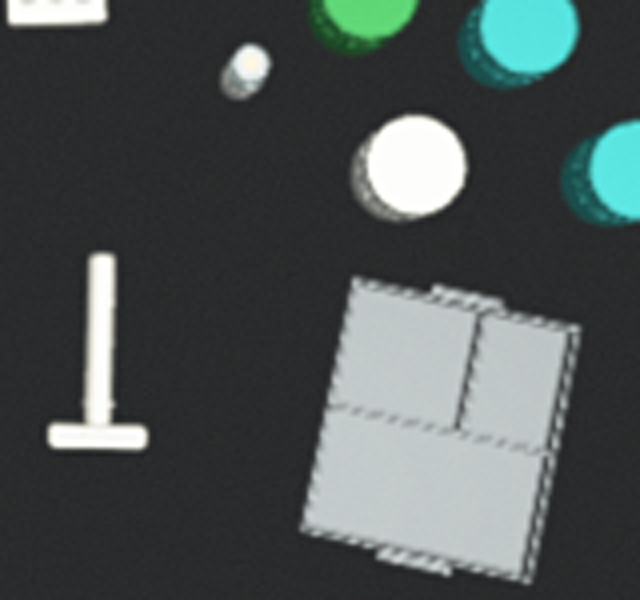

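Crop A shows the bottle cap at (118,162), the vial cap at (384,80), the water tray corners and the corer. Crop B shows the jar lid at (415,165), the crimp cap at (250,64) and the soil tray corners. Next I'll project these.

```bash
cat > h.py <<'E'
import numpy as np
from plant import r, optics
def ray(n,u,v,z,c=None):
    c=c or optics.get_calibration(n); E=np.array(c["extrinsics"]); R,t=E[:3,:3],E[:3,3]
    x,y=(u-c["cx"])/c["fx"],(v-c["cy"])/c["fy"]
    d=np.array([x,y,1.])
    if n=="wrist":
        th=np.hypot(x,y); d=np.array([np.sin(th)*x/max(th,1e-9),np.sin(th)*y/max(th,1e-9),np.cos(th)])
    o=-R.T@t; w=R.T@d; return o+w*(z-o[2])/w[2]
def frame():
    from scipy.spatial.transform import Rotation as Ro
    s=r.get_state(); return np.array(s["tool_pos"]),Ro.from_quat(s["eef_rot"]).as_matrix()
def go(x,y,z=None,ydir=None):
    """print shifts (cm) tx,ty,tz to put TCP at x,y,z, and spin to bring tool y along ydir (world angle, deg, mod 180)"""
    p,R=frame(); d=np.array([x,y,p[2] if z is None else z])-p; m=R.T@d*100
    sp=None
    if ydir is not None:
        a=np.degrees(np.arctan2(R[1,1],R[0,1])); sp=-((ydir-a+90)%180-90)
    print("tcp",p.round(4),"yaw_y",np.degrees(np.arctan2(R[1,1],R[0,1])).round(1),"t(cm)",m.round(2),"spin",sp,"q7",r.get_state()["q"][6].round(2))
E
python3 - <<'E'
from h import *
A=lambda x,y,z:ray("top",190+(x+.5)/4.6-.5,190+(y+.5)/4.6-.5,z)
B=lambda x,y,z:ray("top",310+(x+.5)/4-.5,190+(y+.5)/4-.5,z)
pr=lambda n,p:print(n,p.round(4))
pr("bottle",A(118,162,.091));pr("svial",A(384,80,.095));pr("jar",B(415,165,.066));pr("crimp",B(250,64,.075))
a,b=A(668,293,.012),A(664,515,.012);pr("corer",(a+b)/2);print(np.linalg.norm(a-b),np.degrees(np.arctan2(*(a-b)[1::-1])))
for n,F,cs in (("water",A,[(57,425),(303,412),(312,553),(63,568)]),("soil",B,[(353,280),(580,325),(530,580),(303,530)])):
    P=np.array([F(x,y,.018) for x,y in cs]);pr(n,P.mean(0));print(P.round(4)[:,:2].tolist())
    yd=P[0]+P[3]-P[1]-P[2];xd=P[0]+P[1]-P[2]-P[3];print(np.linalg.norm(yd)/2,np.linalg.norm(xd)/2,np.degrees(np.arctan2(yd[1],yd[0]))-90,np.degrees(np.arctan2(xd[1],xd[0])))
pr("wl",A(133,494,.003));pr("ws",A(258,484,.003));pr("sl",B(430,492,.003));pr("sj",B(402,350,.003));pr("sv",B(515,383,.003))
E
```

```text
bottle [0.6297 0.2569 0.091 ]
svial [0.673  0.1198 0.095 ]
jar [ 0.6226 -0.2164  0.066 ]
crimp [ 0.6817 -0.1162  0.075 ]
corer [ 0.509  -0.0286  0.012 ]
0.12105590786959061 -0.5549051109211968
water [0.4593 0.2336 0.018 ]
[[0.4933, 0.304], [0.502, 0.1694], [0.4259, 0.1628], [0.416, 0.2982]]
0.13528188962113732 0.07696068828848747 3.921723821079425 4.645163492534351
soil [ 0.4636 -0.2414  0.018 ]
[[0.555, -0.187], [0.5285, -0.328], [0.3712, -0.2952], [0.3998, -0.1556]]
0.14298923869324806 0.15951335861729396 -11.108359455817393 -11.611188669770971
wl [0.4557 0.2647 0.003 ]
ws [0.4621 0.1957 0.003 ]
sl [ 0.423  -0.2372  0.003 ]
sj [ 0.5117 -0.2202  0.003 ]
sv [ 0.4918 -0.2911  0.003 ]
```

```bash
python3 -c "
from h import *
print(frame()[1].round(3)); go(.630,.257,.20,0); go(.63,.257,.2,90)"
```

```text
[[-0.942  0.337 -0.   ]
 [ 0.337  0.942 -0.002]
 [-0.    -0.002 -1.   ]]
tcp [0.2105 0.5879 0.238 ] yaw_y 70.3 t(cm) [-50.65 -17.02   3.83] spin 70.3096026812444 q7 -0.22
tcp [0.2105 0.5879 0.238 ] yaw_y 70.3 t(cm) [-50.65 -17.02   3.83] spin -19.6903973187556 q7 -0.22
```

```bash
R='x'; python3 -m creep '[{"grip":1,"tx":-3.2,"ty":-1.06},{"grip":1,"tx":-3.2,"ty":-1.06},{"grip":1,"tx":-3.2,"ty":-1.06},{"grip":1,"tx":-3.2,"ty":-1.06},{"grip":1,"tx":-3.2,"ty":-1.06},{"grip":1,"tx":-3.2,"ty":-1.06},{"grip":1,"tx":-3.2,"ty":-1.06},{"grip":1,"tx":-3.2,"ty":-1.06}]' 10
python3 -m creep '[{"grip":1,"tx":-3.1,"ty":-1.06,"tz":0.5},{"grip":1,"tx":-3.1,"ty":-1.06,"tz":0.5},{"grip":1,"tx":-3.1,"ty":-1.06,"tz":0.5},{"grip":1,"tx":-3.1,"ty":-1.06,"tz":1},{"grip":1,"tx":-3.1,"ty":-1.06,"tz":1},{"grip":1,"tx":-3.1,"ty":-1.06,"tz":1},{"grip":1,"tx":-3.1,"ty":-1.06,"tz":1},{"grip":1,"tx":-3,"ty":-1.06,"tz":1}]'
python3 -m creep '[{"grip":1},{"grip":1}]'
python3 - <<'E'
from h import *; import cv2
go(.630,.257,.031)
c=optics.get_calibration("wrist"); p,d=optics.snapshot("wrist"); cv2.imwrite("pics/w1.png",p[:,:,::-1]); np.save("w1c.npy",c,allow_pickle=True);print(c)
E
```

```text
tcp [0.2105 0.5879 0.238 ] yaw_y 70.3 t(cm) [-50.64 -16.99  20.73] spin None q7 -0.22
{'fx': 371.64829954431775, 'fy': 371.64829954431775, 'cx': 321.86937469785187, 'cy': 239.57531526706458, 'extrinsics': array([[ 0.33813422,  0.94109651, -0.00161607, -0.62412115],
       [ 0.90512754, -0.32473946,  0.27438734, -0.03693723],
       [ 0.25770017, -0.0942425 , -0.96161789,  0.38906786],
       [ 0.        ,  0.        ,  0.        ,  1.        ]])}$[0]: bad value
$[0]: bad value
$[0]: bad value
```

View pics/w1.png

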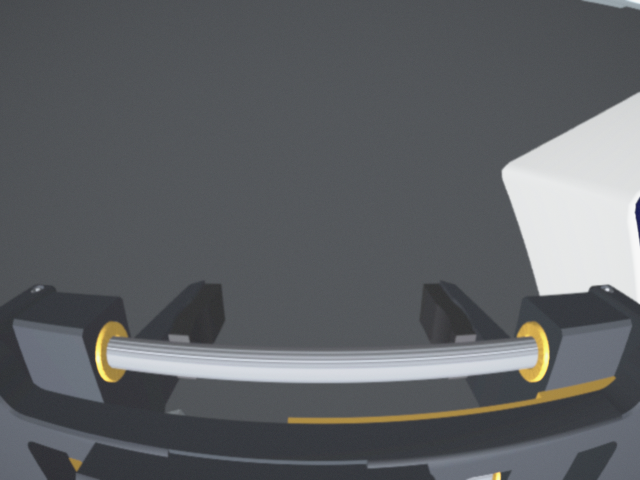

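The wrist view shows the fingers over bare bench and a white instrument at the right, and nothing moved because the rows were refused. I'll give every key.

```bash
python3 -m creep '[{"grip":1,"tx":-3.2,"ty":-1.06,"tz":0,"spin":0},{"grip":1,"tx":-3.2,"ty":-1.06,"tz":0,"spin":0},{"grip":1,"tx":-3.2,"ty":-1.06,"tz":0,"spin":0},{"grip":1,"tx":-3.2,"ty":-1.06,"tz":0,"spin":0},{"grip":1,"tx":-3.2,"ty":-1.06,"tz":0,"spin":0},{"grip":1,"tx":-3.2,"ty":-1.06,"tz":0,"spin":0},{"grip":1,"tx":-3.2,"ty":-1.06,"tz":0,"spin":0},{"grip":1,"tx":-3.2,"ty":-1.06,"tz":0,"spin":0}]' 10
python3 -m creep '[{"grip":1,"tx":-3.1,"ty":-1.06,"tz":0.5,"spin":0},{"grip":1,"tx":-3.1,"ty":-1.06,"tz":0.5,"spin":0},{"grip":1,"tx":-3.1,"ty":-1.06,"tz":0.5,"spin":0},{"grip":1,"tx":-3.1,"ty":-1.06,"tz":1,"spin":0},{"grip":1,"tx":-3.1,"ty":-1.06,"tz":1,"spin":0},{"grip":1,"tx":-3.1,"ty":-1.06,"tz":1,"spin":0},{"grip":1,"tx":-3.1,"ty":-1.06,"tz":1,"spin":0},{"grip":1,"tx":-3.1,"ty":-1.06,"tz":1,"spin":0}]'
python3 -m creep '[{"grip":1,"tx":0,"ty":0,"tz":0,"spin":0},{"grip":1,"tx":0,"ty":0,"tz":0,"spin":0}]'
python3 - <<'E'
from h import *; import cv2
go(.630,.257,.031)
c=optics.get_calibration("wrist"); p,d=optics.snapshot("wrist"); cv2.imwrite("pics/w2.png",p[:,:,::-1]); np.save("c2.npy",c,allow_pickle=True)
E
```

```text
clock: 0.82
tool_pos: [0.4241, 0.421, 0.2385]
eef_rot: [0.171, 0.985, -0.0, -0.0]
contact_force: [0.8, 0.7, 0.2]
opening: 1.0
finger_force: 0.0
clock: 1.48
tool_pos: [0.6289, 0.2575, 0.1729]
eef_rot: [0.171, 0.985, -0.0, -0.0]
contact_force: [0.5, -0.6, -0.6]
opening: 0.999
finger_force: 0.0
clock: 1.65
tool_pos: [0.6291, 0.2557, 0.1722]
eef_rot: [0.173, 0.985, -0.001, -0.0]
contact_force: [-0.6, 1.3, -0.4]
opening: 0.996
finger_force: 0.0
tcp [0.6291 0.2557 0.1722] yaw_y 70.0 t(cm) [-0.05  0.19 14.12] spin None q7 0.58
```

View pics/w2.png

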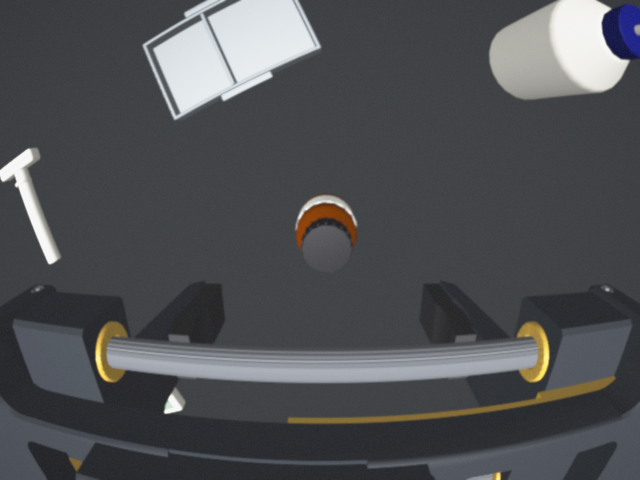

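The wrist view shows the bottle cap centred at about (327,246), between the fingers, with the water tray at top-left. Checking the position from this view.

```bash
python3 - <<'E'
from h import *
c=np.load("c2.npy",allow_pickle=True).item()
for uv,z in (((327,246),.091),((324,200+25),.03)):print(ray("wrist",*uv,z,c).round(4))
p=ray("wrist",327,246,.091,c); go(p[0],p[1],.031)
E
```

```text
[0.6285 0.2593 0.091 ]
[0.6289 0.2573 0.03  ]
tcp [0.6277 0.2585 0.173 ] yaw_y 70.2 t(cm) [-0.07  0.11 14.2 ] spin None q7 0.58
```

```bash
python3 -m creep '[{"grip":1,"tx":0,"ty":0.1,"tz":2,"spin":0},{"grip":1,"tx":0,"ty":0,"tz":3,"spin":0},{"grip":1,"tx":0,"ty":0,"tz":3,"spin":0},{"grip":1,"tx":0,"ty":0,"tz":3,"spin":0},{"grip":1,"tx":0,"ty":0,"tz":2,"spin":0},{"grip":1,"tx":0,"ty":0,"tz":1.1,"spin":0},{"grip":1,"tx":0,"ty":0,"tz":0,"spin":0},{"grip":1,"tx":0,"ty":0,"tz":0,"spin":0}]' 12
python3 -m creep '[{"grip":-1,"tx":0,"ty":0,"tz":0,"spin":0},{"grip":-1,"tx":0,"ty":0,"tz":0,"spin":0},{"grip":-1,"tx":0,"ty":0,"tz":0,"spin":0},{"grip":-1,"tx":0,"ty":0,"tz":0,"spin":0},{"grip":-1,"tx":0,"ty":0,"tz":0,"spin":0},{"grip":-1,"tx":0,"ty":0,"tz":0,"spin":0},{"grip":-1,"tx":0,"ty":0,"tz":0,"spin":0},{"grip":-1,"tx":0,"ty":0,"tz":0,"spin":0}]' 12; python3 -c "
from h import *; go(.4572,.2625,.035)"
```

```text
clock: 2.37
tool_pos: [0.628, 0.2614, 0.0334]
eef_rot: [0.17, 0.985, 0.001, -0.0]
contact_force: [-0.8, 0.8, 1.3]
opening: 1.001
finger_force: 0.0
clock: 3.03
tool_pos: [0.6284, 0.2597, 0.0329]
eef_rot: [0.171, 0.985, -0.0, 0.0]
contact_force: [-0.9, -0.1, 2.5]
opening: 0.517
finger_force: 12.0
tcp [0.6284 0.2597 0.0329] yaw_y 70.3 t(cm) [16.21 -5.51 -0.21] spin None q7 0.54
```

```bash
python3 -m creep '[{"grip":-1,"tx":0,"ty":0,"tz":-1,"spin":0},{"grip":-1,"tx":0,"ty":0,"tz":-2,"spin":0},{"grip":-1,"tx":0,"ty":0,"tz":-2,"spin":0},{"grip":-1,"tx":1.1,"ty":-0.37,"tz":-1,"spin":0},{"grip":-1,"tx":2,"ty":-0.7,"tz":0,"spin":0},{"grip":-1,"tx":2,"ty":-0.7,"tz":0,"spin":0},{"grip":-1,"tx":2,"ty":-0.7,"tz":0,"spin":0},{"grip":-1,"tx":2,"ty":-0.7,"tz":0,"spin":0}]'
python3 -m creep '[{"grip":-1,"tx":2,"ty":-0.7,"tz":0,"spin":0},{"grip":-1,"tx":2,"ty":-0.7,"tz":0,"spin":0},{"grip":-1,"tx":2,"ty":-0.6,"tz":0,"spin":0},{"grip":-1,"tx":1,"ty":-0.3,"tz":0,"spin":0},{"grip":-1,"tx":0,"ty":0,"tz":1,"spin":0},{"grip":-1,"tx":0,"ty":0,"tz":1.5,"spin":0},{"grip":-1,"tx":0,"ty":0,"tz":0,"spin":0},{"grip":-1,"tx":0,"ty":0,"tz":0,"spin":0}]'
python3 - <<'E'
from h import *; import cv2
go(.4572,.2625,.036)
c=optics.get_calibration("wrist"); p,d=optics.snapshot("wrist"); cv2.imwrite("pics/w3.png",p[:,:,::-1]); np.save("c3.npy",c,allow_pickle=True)
p,d=optics.snapshot("scene"); cv2.imwrite("pics/s3.png",cv2.resize(p[180:300,340:500,::-1],None,fx=4,fy=4))
E
```

```text
clock: 3.7
tool_pos: [0.531, 0.2607, 0.0933]
eef_rot: [0.171, 0.985, 0.0, 0.0]
contact_force: [-0.8, 0.5, -0.9]
opening: 0.517
finger_force: 12.0
clock: 4.37
tool_pos: [0.4589, 0.2623, 0.067]
eef_rot: [0.171, 0.985, -0.0, -0.0]
contact_force: [0.2, -1.0, -1.3]
opening: 0.512
finger_force: 12.0
tcp [0.4589 0.2623 0.067 ] yaw_y 70.3 t(cm) [ 0.16 -0.04  3.1 ] spin None q7 0.34
```

View pics/s3.png

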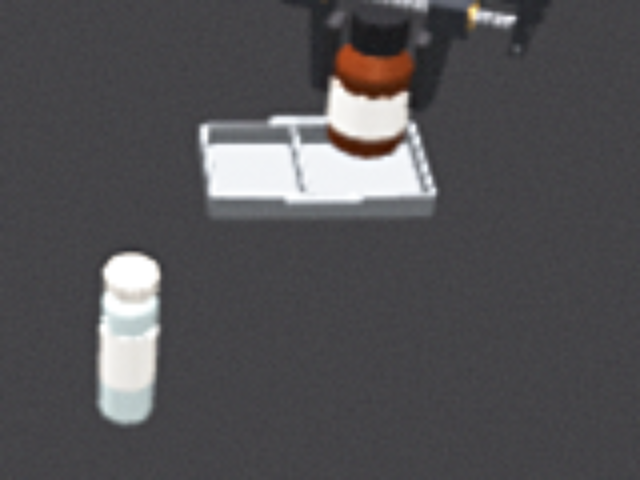

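The bottle hangs upright over the large bay (crop about (370,150)). Lowering gently.

```bash
python3 -m creep '[{"grip":-1,"tx":0.1,"ty":0,"tz":0.8,"spin":0},{"grip":-1,"tx":0.05,"ty":0,"tz":0.9,"spin":0},{"grip":-1,"tx":0,"ty":0,"tz":0.6,"spin":0},{"grip":-1,"tx":0,"ty":0,"tz":0.3,"spin":0},{"grip":-1,"tx":0,"ty":0,"tz":0.15,"spin":0},{"grip":-1,"tx":0,"ty":0,"tz":0.15,"spin":0},{"grip":-1,"tx":0,"ty":0,"tz":0.1,"spin":0},{"grip":-1,"tx":0,"ty":0,"tz":0,"spin":0}]'; python3 -m creep '[{"grip":-1,"tx":0,"ty":0,"tz":0.05,"spin":0},{"grip":-1,"tx":0,"ty":0,"tz":0,"spin":0}]'
```

```text
clock: 5.13
tool_pos: [0.457, 0.2632, 0.0377]
eef_rot: [0.171, 0.985, 0.0, 0.0]
contact_force: [-0.5, 0.3, -1.9]
opening: 0.514
finger_force: 12.0
clock: 5.3
tool_pos: [0.457, 0.2632, 0.0374]
eef_rot: [0.171, 0.985, 0.0, 0.0]
contact_force: [0.0, 0.9, -1.6]
opening: 0.517
finger_force: 12.0
```

```bash
python3 -m creep '[{"grip":-1,"tx":0,"ty":0,"tz":0.05,"spin":0},{"grip":-1,"tx":0,"ty":0,"tz":0,"spin":0}]';python3 -m creep '[{"grip":-1,"tx":0,"ty":0,"tz":0.05,"spin":0},{"grip":-1,"tx":0,"ty":0,"tz":0,"spin":0}]';python3 -m creep '[{"grip":-1,"tx":0,"ty":0,"tz":0.05,"spin":0},{"grip":-1,"tx":0,"ty":0,"tz":0,"spin":0}]'
```

```text
clock: 5.47
tool_pos: [0.457, 0.2632, 0.0368]
eef_rot: [0.171, 0.985, 0.0, 0.0]
contact_force: [-0.5, 0.7, -1.2]
opening: 0.518
finger_force: 12.0
clock: 5.63
tool_pos: [0.4569, 0.2632, 0.0362]
eef_rot: [0.171, 0.985, 0.0, 0.0]
contact_force: [0.1, 0.6, -0.7]
opening: 0.514
finger_force: 12.0
clock: 5.8
tool_pos: [0.457, 0.2632, 0.0359]
eef_rot: [0.171, 0.985, 0.0, 0.0]
contact_force: [0.1, -0.5, 0.2]
opening: 0.517
finger_force: 12.0
```

```bash
python3 -m creep '[{"grip":-0.2,"tx":0,"ty":0,"tz":0.03,"spin":0},{"grip":0.2,"tx":0,"ty":0,"tz":0,"spin":0},{"grip":0.5,"tx":0,"ty":0,"tz":0,"spin":0},{"grip":1,"tx":0,"ty":0,"tz":0,"spin":0},{"grip":1,"tx":0,"ty":0,"tz":0,"spin":0},{"grip":1,"tx":0,"ty":0,"tz":0,"spin":0},{"grip":1,"tx":0,"ty":0,"tz":-1,"spin":0},{"grip":1,"tx":0,"ty":0,"tz":-3,"spin":0}]';python3 -m creep '[{"grip":1,"tx":0,"ty":0,"tz":-3.5,"spin":0},{"grip":1,"tx":0,"ty":0,"tz":-3.5,"spin":0},{"grip":1,"tx":0,"ty":0,"tz":-2,"spin":0},{"grip":1,"tx":0,"ty":0,"tz":0,"spin":0}]'; python3 -c "
from h import *; go(.673,.12,.17,4.3); go(.673,.12,.17,70)"
```

```text
clock: 6.47
tool_pos: [0.4549, 0.262, 0.0735]
eef_rot: [0.171, 0.985, -0.002, -0.002]
contact_force: [1.3, 0.4, 0.2]
opening: 0.997
finger_force: 0.0
clock: 6.8
tool_pos: [0.4591, 0.2645, 0.1703]
eef_rot: [0.171, 0.985, 0.003, 0.003]
contact_force: [0.0, 0.1, 0.3]
opening: 0.998
finger_force: 0.0
tcp [0.4591 0.2645 0.1703] yaw_y 70.3 t(cm) [-25.01  -6.39   0.11] spin 65.9737080154892 q7 0.38
tcp [0.4591 0.2645 0.1703] yaw_y 70.3 t(cm) [-25.01  -6.39   0.11] spin 0.2737080154891913 q7 0.38
```

```bash
python3 -m creep '[{"grip":1,"tx":-2.5,"ty":-0.64,"tz":0,"spin":0},{"grip":1,"tx":-3.2,"ty":-0.82,"tz":0,"spin":0},{"grip":1,"tx":-3.5,"ty":-0.89,"tz":0,"spin":0},{"grip":1,"tx":-3.5,"ty":-0.89,"tz":0,"spin":0},{"grip":1,"tx":-3.5,"ty":-0.89,"tz":0,"spin":0},{"grip":1,"tx":-3.5,"ty":-0.89,"tz":0,"spin":0},{"grip":1,"tx":-3.2,"ty":-0.82,"tz":0,"spin":0},{"grip":1,"tx":-2.1,"ty":-0.55,"tz":0,"spin":0}]'
python3 -m creep '[{"grip":1,"tx":0,"ty":0,"tz":0,"spin":6.6},{"grip":1,"tx":0,"ty":0,"tz":0,"spin":6.6},{"grip":1,"tx":0,"ty":0,"tz":0,"spin":6.6},{"grip":1,"tx":0,"ty":0,"tz":0,"spin":6.6},{"grip":1,"tx":0,"ty":0,"tz":0,"spin":6.6},{"grip":1,"tx":0,"ty":0,"tz":0,"spin":6.6},{"grip":1,"tx":0,"ty":0,"tz":0,"spin":6.6},{"grip":1,"tx":0,"ty":0,"tz":0,"spin":6.6}]'
python3 -m creep '[{"grip":1,"tx":0,"ty":0,"tz":0,"spin":6.6},{"grip":1,"tx":0,"ty":0,"tz":0,"spin":6.6},{"grip":1,"tx":0,"ty":0,"tz":0,"spin":0},{"grip":1,"tx":0,"ty":0,"tz":0,"spin":0}]'
python3 - <<'E'
from h import *; import cv2
go(.673,.12,.036,4.3)
c=optics.get_calibration("wrist"); p,d=optics.snapshot("wrist"); cv2.imwrite("pics/w4.png",p[:,:,::-1]); np.save("c4.npy",c,allow_pickle=True)
E
```

```text
clock: 7.47
tool_pos: [0.673, 0.1146, 0.1647]
eef_rot: [0.173, 0.985, -0.001, 0.0]
contact_force: [0.2, -0.7, 0.4]
opening: 1.003
finger_force: 0.0
clock: 8.13
tool_pos: [0.67, 0.1186, 0.1647]
eef_rot: [0.594, 0.805, -0.001, -0.001]
contact_force: [0.4, -0.1, -0.1]
opening: 0.996
finger_force: 0.0
clock: 8.47
tool_pos: [0.6702, 0.1187, 0.1649]
eef_rot: [0.679, 0.734, -0.001, -0.0]
contact_force: [0.3, 0.3, 0.2]
opening: 0.996
finger_force: 0.0
tcp [0.6702 0.1187 0.1649] yaw_y 4.5 t(cm) [ 0.11  0.31 12.89] spin 0.19951939260788265 q7 -0.11
```

View pics/w4.png

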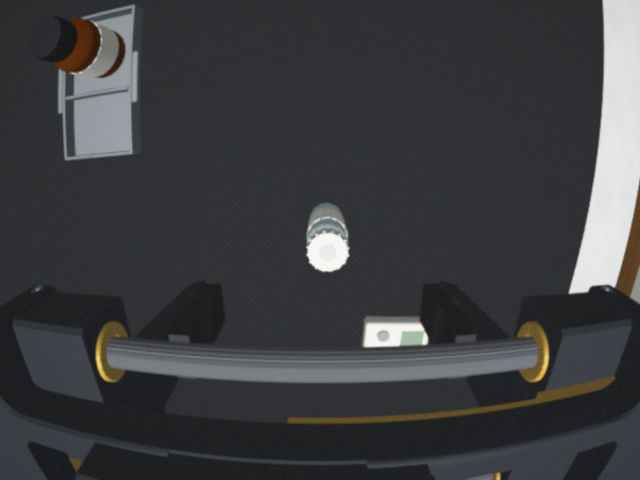

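The wrist view shows the bottle upright in the large bay at top-left (95,48). The vial cap is at (327,252), and the timer sits clear behind.

```bash
python3 - <<'E'
from h import *
c=np.load("c4.npy",allow_pickle=True).item()
p=ray("wrist",327,252,.095,c);print(p.round(4)); go(p[0],p[1],.036)
E
python3 -m creep '[{"grip":1,"tx":0.1,"ty":0.2,"tz":2,"spin":0},{"grip":1,"tx":0,"ty":0,"tz":3,"spin":0},{"grip":1,"tx":0,"ty":0,"tz":3,"spin":0},{"grip":1,"tx":0,"ty":0,"tz":2.5,"spin":0},{"grip":1,"tx":0,"ty":0,"tz":1.5,"spin":0},{"grip":1,"tx":0,"ty":0,"tz":0.9,"spin":0},{"grip":1,"tx":0,"ty":0,"tz":0,"spin":0},{"grip":1,"tx":0,"ty":0,"tz":0,"spin":0}]' 10
python3 -c "
from h import *; go(.673,.12,.036)"
```

```text
[0.6731 0.1204 0.095 ]
tcp [0.6703 0.1187 0.165 ] yaw_y 4.5 t(cm) [ 0.15  0.31 12.9 ] spin None q7 -0.11
clock: 9.18
tool_pos: [0.6733, 0.1199, 0.037]
eef_rot: [0.68, 0.733, 0.0, 0.0]
contact_force: [0.9, 0.1, 0.3]
opening: 0.999
finger_force: 0.0
tcp [0.6733 0.1199 0.037 ] yaw_y 4.3 t(cm) [ 0.01 -0.03  0.1 ] spin None q7 -0.11
```

Well centred. Grip.

```bash
python3 -m creep '[{"grip":-1,"tx":0,"ty":0,"tz":0,"spin":0},{"grip":-1,"tx":0,"ty":0,"tz":0,"spin":0},{"grip":-1,"tx":0,"ty":0,"tz":0,"spin":0},{"grip":-1,"tx":0,"ty":0,"tz":0,"spin":0},{"grip":-1,"tx":0,"ty":0,"tz":0,"spin":0},{"grip":-1,"tx":0,"ty":0,"tz":0,"spin":0},{"grip":-1,"tx":0,"ty":0,"tz":0,"spin":0},{"grip":-1,"tx":0,"ty":0,"tz":0,"spin":0}]' 10
python3 -m creep '[{"grip":-1,"tx":0,"ty":0,"tz":0,"spin":0},{"grip":-1,"tx":0,"ty":0,"tz":-1,"spin":0},{"grip":-1,"tx":0,"ty":0,"tz":-2,"spin":0},{"grip":-1,"tx":0,"ty":0,"tz":-2.5,"spin":0},{"grip":-1,"tx":0,"ty":0,"tz":-2.5,"spin":0},{"grip":-1,"tx":0,"ty":0,"tz":-1,"spin":0},{"grip":-1,"tx":0,"ty":0,"tz":0,"spin":0}]'
python3 -c "
from h import *; go(.462,.1955,.04)"
```

```text
clock: 9.85
tool_pos: [0.6727, 0.1198, 0.0364]
eef_rot: [0.68, 0.733, 0.0, -0.0]
contact_force: [0.5, -0.1, -0.4]
opening: 0.423
finger_force: 0.0
clock: 10.43
tool_pos: [0.6748, 0.1201, 0.1298]
eef_rot: [0.68, 0.733, 0.003, 0.002]
contact_force: [1.1, 0.7, -0.7]
opening: 0.312
finger_force: 10.0
tcp [0.6748 0.1201 0.1298] yaw_y 4.3 t(cm) [  9.1  -20.71   8.86] spin None q7 -0.12
```

```bash
python3 -m creep '[{"grip":-1,"tx":0.6,"ty":-1.4,"tz":0,"spin":0},{"grip":-1,"tx":1.1,"ty":-2.5,"tz":0,"spin":0},{"grip":-1,"tx":1.3,"ty":-3,"tz":0,"spin":0},{"grip":-1,"tx":1.3,"ty":-3,"tz":0,"spin":0},{"grip":-1,"tx":1.3,"ty":-3,"tz":0,"spin":0},{"grip":-1,"tx":1.3,"ty":-3,"tz":0,"spin":0},{"grip":-1,"tx":1.2,"ty":-2.8,"tz":0,"spin":0},{"grip":-1,"tx":1,"ty":-2,"tz":1,"spin":0}]'
python3 -m creep '[{"grip":-1,"tx":0,"ty":0,"tz":2,"spin":0},{"grip":-1,"tx":0,"ty":0,"tz":2,"spin":0},{"grip":-1,"tx":0,"ty":0,"tz":1.5,"spin":0},{"grip":-1,"tx":0,"ty":0,"tz":0.5,"spin":0},{"grip":-1,"tx":0,"ty":0,"tz":0,"spin":0},{"grip":-1,"tx":0,"ty":0,"tz":0,"spin":0}]'
python3 - <<'E'
from h import *; import cv2
go(.462,.1955,.039,4.3)
p,d=optics.snapshot("scene"); cv2.imwrite("pics/s5.png",cv2.resize(p[160:260,370:470,::-1],None,fx=6,fy=6,interpolation=cv2.INTER_CUBIC))
E
```

```text
clock: 11.1
tool_pos: [0.4563, 0.1956, 0.1165]
eef_rot: [0.68, 0.734, -0.001, -0.001]
contact_force: [0.6, 0.1, -0.2]
opening: 0.315
finger_force: 10.0
clock: 11.6
tool_pos: [0.4591, 0.1948, 0.0562]
eef_rot: [0.68, 0.733, -0.001, -0.0]
contact_force: [-0.0, 0.8, -1.2]
opening: 0.311
finger_force: 10.0
tcp [0.4591 0.1948 0.0562] yaw_y 4.3 t(cm) [0.05 0.29 1.72] spin -0.009373661837315694 q7 -0.3
```

View pics/s5.png

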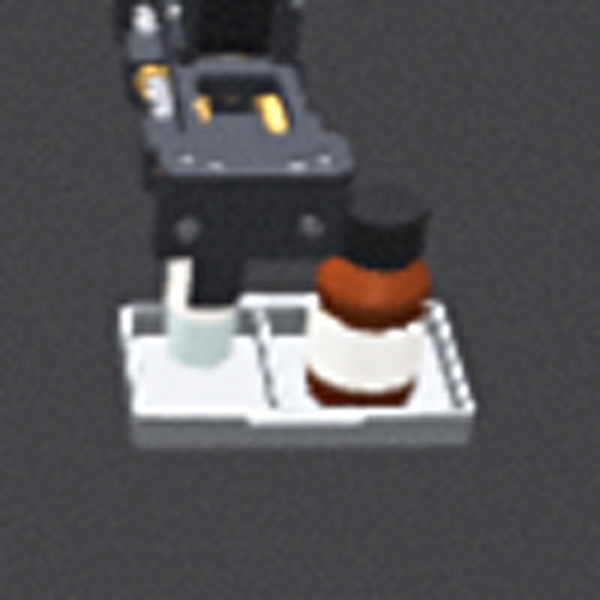

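The vial hangs in the small bay (crop about (200,340)), with the bottle upright beside it and clear of the gripper. Lowering in small steps.

```bash
python3 -m creep '[{"grip":-1,"tx":0,"ty":0.2,"tz":0.5,"spin":0},{"grip":-1,"tx":0,"ty":0.1,"tz":0.4,"spin":0},{"grip":-1,"tx":0,"ty":0,"tz":0.1,"spin":0},{"grip":-1,"tx":0,"ty":0,"tz":0,"spin":0}]'
for i in 1 2 3 4 5 6 7; do python3 -m creep '[{"grip":-1,"tx":0,"ty":0,"tz":0.1,"spin":0},{"grip":-1,"tx":0,"ty":0,"tz":0,"spin":0}]' | egrep 'pos|force'; done
```

```text
clock: 11.98
tool_pos: [0.4625, 0.1952, 0.0463]
eef_rot: [0.68, 0.733, 0.0, -0.0]
contact_force: [0.3, 0.4, -0.5]
opening: 0.313
finger_force: 10.0
tool_pos: [0.4624, 0.1953, 0.0454]
contact_force: [0.0, 0.0, -0.2]
finger_force: 10.0
tool_pos: [0.4624, 0.1953, 0.0444]
contact_force: [0.4, -0.2, -0.9]
finger_force: 10.0
tool_pos: [0.4624, 0.1953, 0.0433]
contact_force: [0.2, 0.4, -1.0]
finger_force: 10.0
tool_pos: [0.4624, 0.1953, 0.0423]
contact_force: [0.0, 0.1, -1.1]
finger_force: 10.0
tool_pos: [0.4624, 0.1953, 0.0413]
contact_force: [-1.2, 0.3, 0.2]
finger_force: 10.0
tool_pos: [0.4625, 0.1953, 0.0404]
contact_force: [-0.4, 0.2, 0.7]
finger_force: 10.0
tool_pos: [0.4633, 0.1954, 0.04]
contact_force: [0.5, 0.3, 5.6]
finger_force: 10.0
```

```bash
python3 -m creep '[{"grip":-0.3,"tx":0,"ty":0,"tz":-0.03,"spin":0},{"grip":-0.1,"tx":0,"ty":0,"tz":0,"spin":0},{"grip":0.3,"tx":0,"ty":0,"tz":0,"spin":0},{"grip":0.7,"tx":0,"ty":0,"tz":0,"spin":0},{"grip":0.7,"tx":0,"ty":0,"tz":0,"spin":0},{"grip":0.7,"tx":0,"ty":0,"tz":-1,"spin":0},{"grip":0.7,"tx":0,"ty":0,"tz":-3,"spin":0},{"grip":0.3,"tx":0,"ty":0,"tz":-3.5,"spin":0}]'
python3 -m creep '[{"grip":0,"tx":0,"ty":0,"tz":-3.5,"spin":0},{"grip":0,"tx":0,"ty":0,"tz":-2,"spin":0},{"grip":0,"tx":0,"ty":0,"tz":0,"spin":0}]'
python3 -c "
from h import *; go(.509,-.0286,.16,89.5)"
```

```text
clock: 13.82
tool_pos: [0.461, 0.1946, 0.1146]
eef_rot: [0.68, 0.733, -0.002, -0.001]
contact_force: [0.3, 0.2, -0.7]
opening: 0.748
finger_force: 0.0
clock: 14.07
tool_pos: [0.4647, 0.1961, 0.1743]
eef_rot: [0.68, 0.733, 0.004, 0.001]
contact_force: [0.3, 0.5, -0.5]
opening: 0.525
finger_force: 0.0
tcp [0.4647 0.1961 0.1743] yaw_y 4.3 t(cm) [-22.75   2.73   1.38] spin -85.22495701979068 q7 -0.31
```

```bash
python3 -m creep '[{"grip":0,"tx":-2,"ty":0.2,"tz":0,"spin":0},{"grip":0,"tx":-3,"ty":0.4,"tz":0,"spin":0},{"grip":0,"tx":-3.2,"ty":0.4,"tz":0,"spin":0},{"grip":0,"tx":-3.2,"ty":0.4,"tz":0,"spin":0},{"grip":0,"tx":-3.2,"ty":0.4,"tz":0,"spin":0},{"grip":0,"tx":-3.2,"ty":0.4,"tz":0,"spin":0},{"grip":0,"tx":-3,"ty":0.4,"tz":0,"spin":0},{"grip":0,"tx":-2,"ty":0.2,"tz":0,"spin":0}]'
python3 -m creep '[{"grip":0,"tx":0,"ty":0,"tz":0,"spin":-7.1},{"grip":0,"tx":0,"ty":0,"tz":0,"spin":-7.1},{"grip":0,"tx":0,"ty":0,"tz":0,"spin":-7.1},{"grip":0,"tx":0,"ty":0,"tz":0,"spin":-7.1},{"grip":0,"tx":0,"ty":0,"tz":0,"spin":-7.1},{"grip":0,"tx":0,"ty":0,"tz":0,"spin":-7.1},{"grip":0,"tx":0,"ty":0,"tz":0,"spin":-7.1},{"grip":0,"tx":0,"ty":0,"tz":0,"spin":-7.1}]'
python3 -m creep '[{"grip":0,"tx":0,"ty":0,"tz":0,"spin":-7.1},{"grip":0,"tx":0,"ty":0,"tz":0,"spin":-7.1},{"grip":0,"tx":0,"ty":0,"tz":0,"spin":-7.1},{"grip":0,"tx":0,"ty":0,"tz":0,"spin":-7.1},{"grip":0,"tx":0,"ty":0,"tz":0,"spin":0},{"grip":0,"tx":0,"ty":0,"tz":0,"spin":0}]'
python3 - <<'E'
from h import *; import cv2
go(.509,-.0286,.005,89.5)
c=optics.get_calibration("wrist"); p,d=optics.snapshot("wrist"); cv2.imwrite("pics/w6.png",p[:,:,::-1]); np.save("c6.npy",c,allow_pickle=True)
E
```

```text
clock: 14.73
tool_pos: [0.5072, -0.0337, 0.1694]
eef_rot: [0.681, 0.732, -0.001, 0.0]
contact_force: [-0.0, 0.8, 0.1]
opening: 0.502
finger_force: 0.0
clock: 15.4
tool_pos: [0.5068, -0.0301, 0.1693]
eef_rot: [0.247, 0.969, -0.0, -0.001]
contact_force: [-0.2, -0.1, 0.4]
opening: 0.499
finger_force: 0.0
clock: 15.9
tool_pos: [0.5069, -0.0301, 0.1694]
eef_rot: [0.006, 1.0, 0.0, -0.001]
contact_force: [-0.2, 0.1, -0.1]
opening: 0.5
finger_force: 0.0
tcp [ 0.5069 -0.0301  0.1694] yaw_y 89.3 t(cm) [-0.22  0.15 16.44] spin -0.20420585334370855 q7 1.07
```

View pics/w6.png

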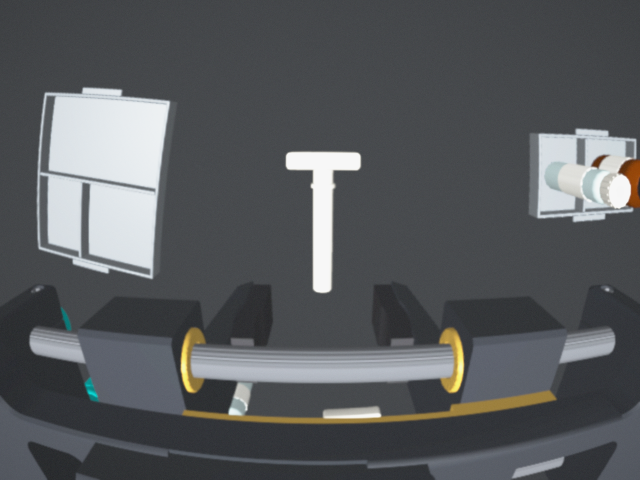

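The wrist view shows the corer from its handle edge (323,152) to its tip (322,292), and both water-kit items upright. The soil tray rim corners are at (44,94), (176,102), (153,277) and (38,248).

```bash
python3 - <<'E'
from h import *
c=np.load("c6.npy",allow_pickle=True).item(); w=lambda u,v,z:ray("wrist",u,v,z,c)
a,b=w(323,152,.012),w(322,292,.008); print(a,b,np.linalg.norm((a-b)[:2]),np.degrees(np.arctan2(*(b-a)[1::-1])))
m=(a+b)/2; go(m[0],m[1],.006,89.5)
P=np.array([w(*p,.018) for p in ((153,277),(38,248),(44,94),(176,102))]);print(P.round(4),P.mean(0))
E
```

```text
[ 0.44905996 -0.02825561  0.012     ] [ 0.57275097 -0.03071769  0.008     ] 0.12371551564950833 -1.1403247577483382
tcp [ 0.5071 -0.0301  0.1695] yaw_y 89.3 t(cm) [-0.4   0.06 16.35] spin -0.1995897542410745 q7 1.07
[[ 0.5547 -0.1866  0.018 ]
 [ 0.526  -0.3279  0.018 ]
 [ 0.3716 -0.2956  0.018 ]
 [ 0.4013 -0.1488  0.018 ]] [ 0.46336987 -0.23972084  0.018     ]
```

```bash
python3 -m creep '[{"grip":0,"tx":-0.3,"ty":0.05,"tz":2,"spin":0},{"grip":0,"tx":0,"ty":0,"tz":3.5,"spin":0},{"grip":0,"tx":0,"ty":0,"tz":3.5,"spin":0},{"grip":0,"tx":0,"ty":0,"tz":3.5,"spin":0},{"grip":0,"tx":0,"ty":0,"tz":2,"spin":0},{"grip":0,"tx":0,"ty":0,"tz":1.2,"spin":0},{"grip":0,"tx":0,"ty":0,"tz":0.4,"spin":0},{"grip":0,"tx":0,"ty":0,"tz":0,"spin":0}]' 10
python3 -m creep '[{"grip":0,"tx":0,"ty":0,"tz":0.3,"spin":0},{"grip":0,"tx":0,"ty":0,"tz":0,"spin":0},{"grip":0,"tx":0,"ty":0,"tz":0,"spin":0}]'
```

```text
clock: 16.62
tool_pos: [0.51, -0.0293, 0.0079]
eef_rot: [0.005, 1.0, -0.0, -0.001]
contact_force: [-1.0, -0.7, 0.3]
opening: 0.502
finger_force: 0.0
clock: 16.87
tool_pos: [0.511, -0.0295, 0.0065]
eef_rot: [0.005, 1.0, 0.0, 0.001]
contact_force: [0.6, 0.7, 0.8]
opening: 0.505
finger_force: 0.0
```

```bash
python3 -m creep '[{"grip":0,"tx":0,"ty":0,"tz":0.25,"spin":0},{"grip":0,"tx":0,"ty":0,"tz":0,"spin":0},{"grip":0,"tx":0,"ty":0,"tz":0,"spin":0}]'
python3 -m creep '[{"grip":-1,"tx":0,"ty":0,"tz":0,"spin":0},{"grip":-1,"tx":0,"ty":0,"tz":0,"spin":0},{"grip":-1,"tx":0,"ty":0,"tz":0,"spin":0},{"grip":-1,"tx":0,"ty":0,"tz":0,"spin":0},{"grip":-1,"tx":0,"ty":0,"tz":0,"spin":0},{"grip":-1,"tx":0,"ty":0,"tz":0,"spin":0},{"grip":-1,"tx":0,"ty":0,"tz":0,"spin":0},{"grip":-1,"tx":0,"ty":0,"tz":0,"spin":0}]' 12
```

```text
clock: 17.12
tool_pos: [0.5106, -0.0296, 0.0034]
eef_rot: [0.004, 1.0, 0.0, 0.0]
contact_force: [-0.4, 0.1, -0.2]
opening: 0.497
finger_force: 0.0
clock: 17.78
tool_pos: [0.5104, -0.0295, 0.0032]
eef_rot: [0.004, 1.0, 0.0, -0.0]
contact_force: [-0.3, -0.2, 0.2]
opening: 0.178
finger_force: 12.0
```

```bash
python3 -m creep '[{"grip":-1,"tx":0,"ty":0,"tz":-1,"spin":0},{"grip":-1,"tx":0,"ty":0,"tz":-2.5,"spin":0},{"grip":-1,"tx":0,"ty":0,"tz":-3,"spin":0},{"grip":-1,"tx":0,"ty":0,"tz":-2.5,"spin":0},{"grip":-1,"tx":0,"ty":0,"tz":-1,"spin":0},{"grip":-1,"tx":0,"ty":0,"tz":0,"spin":0}]'
python3 -c "
from h import *; go(.4248,-.2328,.09,-11.4)"
```

```text
clock: 18.28
tool_pos: [0.5119, -0.0297, 0.1057]
eef_rot: [0.005, 1.0, 0.0, 0.002]
contact_force: [0.4, -0.6, -1.2]
opening: 0.179
finger_force: 12.0
tcp [ 0.5119 -0.0297  0.1057] yaw_y 89.5 t(cm) [  8.52 -20.4    1.52] spin -79.1379044276805 q7 0.98
```

```bash
python3 -m creep '[{"grip":-1,"tx":0.6,"ty":-1.5,"tz":0,"spin":0},{"grip":-1,"tx":1.1,"ty":-2.5,"tz":0,"spin":0},{"grip":-1,"tx":1.2,"ty":-2.9,"tz":0,"spin":0},{"grip":-1,"tx":1.2,"ty":-2.9,"tz":0,"spin":0},{"grip":-1,"tx":1.2,"ty":-2.9,"tz":0,"spin":0},{"grip":-1,"tx":1.2,"ty":-2.9,"tz":0,"spin":0},{"grip":-1,"tx":1.2,"ty":-2.9,"tz":0,"spin":0},{"grip":-1,"tx":0.8,"ty":-1.9,"tz":0,"spin":0}]'
python3 -m creep '[{"grip":-1,"tx":0,"ty":0,"tz":0,"spin":4},{"grip":-1,"tx":0,"ty":0,"tz":0,"spin":6.5},{"grip":-1,"tx":0,"ty":0,"tz":0,"spin":6.5},{"grip":-1,"tx":0,"ty":0,"tz":0,"spin":6.5},{"grip":-1,"tx":0,"ty":0,"tz":0,"spin":6.5},{"grip":-1,"tx":0,"ty":0,"tz":0,"spin":6.5},{"grip":-1,"tx":0,"ty":0,"tz":0,"spin":6.5},{"grip":-1,"tx":0,"ty":0,"tz":0,"spin":6.5}]'
python3 -m creep '[{"grip":-1,"tx":0,"ty":0,"tz":0,"spin":6.5},{"grip":-1,"tx":0,"ty":0,"tz":0,"spin":6.5},{"grip":-1,"tx":0,"ty":0,"tz":0,"spin":6.5},{"grip":-1,"tx":0,"ty":0,"tz":0,"spin":6.5},{"grip":-1,"tx":0,"ty":0,"tz":0,"spin":6.5},{"grip":-1,"tx":0,"ty":0,"tz":0,"spin":6.5},{"grip":-1,"tx":0,"ty":0,"tz":0,"spin":6.5},{"grip":-1,"tx":0,"ty":0,"tz":0,"spin":6}]'
python3 -m creep '[{"grip":-1,"tx":0,"ty":0,"tz":0,"spin":0},{"grip":-1,"tx":0,"ty":0,"tz":0,"spin":0}]'
python3 - <<'E'
from h import *; import cv2
go(.4248,-.2328,.045,-11.4)
p,d=optics.snapshot("scene"); cv2.imwrite("pics/s7.png",cv2.resize(p[140:300,100:290,::-1],None,fx=3.5,fy=3.5,interpolation=cv2.INTER_CUBIC))
E
```

```text
clock: 18.95
tool_pos: [0.4208, -0.2357, 0.1018]
eef_rot: [0.006, 1.0, -0.0, -0.002]
contact_force: [0.2, -0.3, -0.3]
opening: 0.175
finger_force: 12.0
clock: 19.62
tool_pos: [0.4229, -0.2325, 0.102]
eef_rot: [0.425, 0.905, -0.0, -0.001]
contact_force: [1.1, 0.1, 0.1]
opening: 0.177
finger_force: 12.0
clock: 20.28
tool_pos: [0.4229, -0.2326, 0.102]
eef_rot: [0.776, 0.631, -0.001, -0.001]
contact_force: [0.5, 1.0, -0.6]
opening: 0.176
finger_force: 12.0
clock: 20.45
tool_pos: [0.4231, -0.2326, 0.1023]
eef_rot: [0.773, 0.634, -0.001, -0.001]
contact_force: [0.0, -0.7, 0.0]
opening: 0.171
finger_force: 12.0
tcp [ 0.4231 -0.2326  0.1023] yaw_y -11.3 t(cm) [0.01 0.18 5.73] spin 0.0847240646951235 q7 0.27
```

View pics/s7.png

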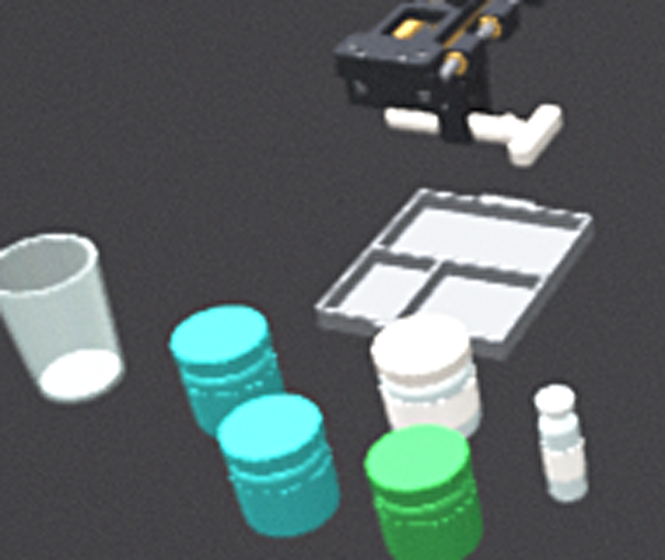

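The corer is held level above the long bay, parallel to it. Lowering.

```bash
python3 -m creep '[{"grip":-1,"tx":0,"ty":0.15,"tz":2,"spin":0},{"grip":-1,"tx":0,"ty":0,"tz":2.5,"spin":0},{"grip":-1,"tx":0,"ty":0,"tz":2,"spin":0},{"grip":-1,"tx":0,"ty":0,"tz":1.5,"spin":0},{"grip":-1,"tx":0,"ty":0,"tz":0.7,"spin":0},{"grip":-1,"tx":0,"ty":0,"tz":0.3,"spin":0},{"grip":-1,"tx":0,"ty":0,"tz":0.1,"spin":0},{"grip":-1,"tx":0,"ty":0,"tz":0,"spin":0}]'
for i in 1 2 3 4; do python3 -m creep '[{"grip":-1,"tx":0,"ty":0,"tz":0.1,"spin":0},{"grip":-1,"tx":0,"ty":0,"tz":0,"spin":0}]' | egrep 'pos|force'; done
```

```text
clock: 21.17
tool_pos: [0.4253, -0.2332, 0.0126]
eef_rot: [0.774, 0.633, 0.0, 0.0]
contact_force: [0.4, -0.5, 0.1]
opening: 0.173
finger_force: 12.0
tool_pos: [0.4256, -0.2333, 0.0119]
contact_force: [-1.0, 0.2, -0.1]
finger_force: 12.0
tool_pos: [0.4254, -0.2331, 0.0105]
contact_force: [-0.4, 0.2, -0.1]
finger_force: 12.0
tool_pos: [0.4252, -0.233, 0.0092]
contact_force: [-0.0, -0.7, -0.6]
finger_force: 12.0
tool_pos: [0.4251, -0.233, 0.0081]
contact_force: [-0.2, -0.0, -1.1]
finger_force: 12.0
```

```bash
python3 -m creep '[{"grip":-1,"tx":0,"ty":0,"tz":0.1,"spin":0},{"grip":-1,"tx":0,"ty":0,"tz":0.06,"spin":0},{"grip":-1,"tx":0,"ty":0,"tz":0,"spin":0}]' | egrep 'pos|force'
python3 -m creep '[{"grip":-0.5,"tx":0,"ty":0,"tz":0,"spin":0},{"grip":-0.4,"tx":0,"ty":0,"tz":0,"spin":0},{"grip":-0.4,"tx":0,"ty":0,"tz":0,"spin":0},{"grip":-0.4,"tx":0,"ty":0,"tz":-1,"spin":0},{"grip":-0.4,"tx":0,"ty":0,"tz":-3,"spin":0},{"grip":1,"tx":0,"ty":0,"tz":-4,"spin":0},{"grip":1,"tx":0,"ty":0,"tz":-4,"spin":0},{"grip":1,"tx":0,"ty":0,"tz":-4,"spin":0}]'
python3 -c "
from h import *; go(.6226,-.2164,.165,55);go(.6226,-.2164,.165,-40)"
```

```text
tool_pos: [0.4251, -0.233, 0.0064]
contact_force: [-0.1, 0.3, -0.6]
finger_force: 12.0
clock: 22.75
tool_pos: [0.4244, -0.2327, 0.1689]
eef_rot: [0.774, 0.633, -0.0, -0.0]
contact_force: [0.8, -1.0, 1.2]
opening: 0.503
finger_force: 0.0
tcp [ 0.4244 -0.2327  0.1689] yaw_y -11.5 t(cm) [ 5.55 19.1   0.37] spin -66.50499688437242 q7 0.27
tcp [ 0.4244 -0.2327  0.1689] yaw_y -11.5 t(cm) [ 5.55 19.1   0.37] spin 28.495003115627576 q7 0.27
```

```bash
python3 -m creep '[{"grip":1,"tx":0.5,"ty":1.6,"tz":0,"spin":0},{"grip":1,"tx":0.7,"ty":2.5,"tz":0,"spin":0},{"grip":1,"tx":0.8,"ty":2.7,"tz":0,"spin":0},{"grip":1,"tx":0.8,"ty":2.7,"tz":0,"spin":0},{"grip":1,"tx":0.8,"ty":2.7,"tz":0,"spin":0},{"grip":1,"tx":0.8,"ty":2.7,"tz":0,"spin":0},{"grip":1,"tx":0.7,"ty":2.5,"tz":0,"spin":0},{"grip":1,"tx":0.5,"ty":1.7,"tz":0,"spin":0}]'
python3 -m creep '[{"grip":1,"tx":0,"ty":0,"tz":0,"spin":-6.7},{"grip":1,"tx":0,"ty":0,"tz":0,"spin":-6.7},{"grip":1,"tx":0,"ty":0,"tz":0,"spin":-6.7},{"grip":1,"tx":0,"ty":0,"tz":0,"spin":-6.7},{"grip":1,"tx":0,"ty":0,"tz":0,"spin":-6.7},{"grip":1,"tx":0,"ty":0,"tz":0,"spin":-6.7},{"grip":1,"tx":0,"ty":0,"tz":0,"spin":-6.7},{"grip":1,"tx":0,"ty":0,"tz":0,"spin":-6.7}]'
python3 -m creep '[{"grip":1,"tx":0,"ty":0,"tz":0,"spin":-6.7},{"grip":1,"tx":0,"ty":0,"tz":0,"spin":-6.7},{"grip":1,"tx":0,"ty":0,"tz":0,"spin":0},{"grip":1,"tx":0,"ty":0,"tz":0,"spin":0}]'
python3 - <<'E'
from h import *; import cv2
go(.6226,-.2164,.0213,55)
c=optics.get_calibration("wrist"); p,d=optics.snapshot("wrist"); cv2.imwrite("pics/w8.png",p[:,:,::-1]); np.save("c8.npy",c,allow_pickle=True)
E
```

```text
clock: 23.42
tool_pos: [0.6258, -0.2151, 0.1674]
eef_rot: [0.774, 0.633, 0.001, 0.0]
contact_force: [0.3, 0.5, -1.2]
opening: 1.002
finger_force: 0.0
clock: 24.08
tool_pos: [0.6229, -0.2163, 0.1673]
eef_rot: [0.403, 0.915, -0.0, -0.0]
contact_force: [-0.7, -0.7, -0.2]
opening: 1.0
finger_force: 0.0
clock: 24.42
tool_pos: [0.6231, -0.2164, 0.1671]
eef_rot: [0.298, 0.955, 0.0, -0.0]
contact_force: [-0.3, -0.6, -1.1]
opening: 0.998
finger_force: 0.0
tcp [ 0.6231 -0.2164  0.1671] yaw_y 55.3 t(cm) [ 0.04 -0.02 14.58] spin 0.30514367663481323 q7 1.02
```

View pics/w8.png

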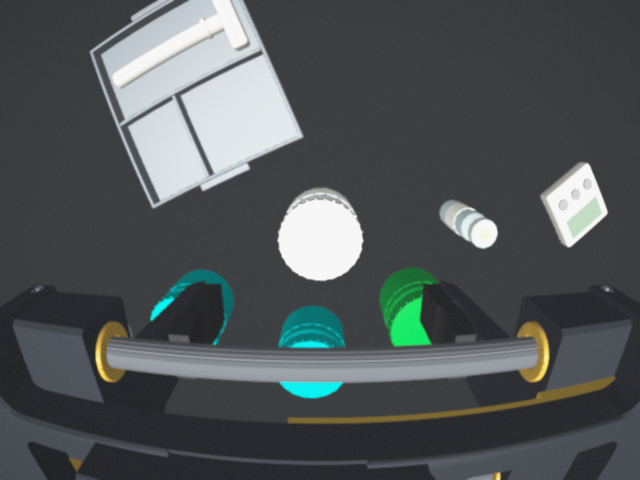

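The corer lies flat in the long bay, and the jar lid is centred at (320,238). I'll check the decoys' clearance from the fingers.

```bash
python3 - <<'E'
from h import *
c=np.load("c8.npy",allow_pickle=True).item(); j=ray("wrist",320,238,.066,c);print(j.round(4)); go(j[0],j[1],.0213,55)
p,R=frame()
for u,v in ((402,188),(441,197),(468,233)):
    g=ray("top",u,v,.066); print(g.round(3),"tool xy mm",(R.T@(g-[.623,-.2165,.066])*1e3).round()[:2])
E
```

```text
[ 0.6211 -0.2166  0.066 ]
tcp [ 0.6232 -0.2164  0.167 ] yaw_y 55.3 t(cm) [ 0.15 -0.13 14.57] spin 0.3099179395262013 q7 1.02
[ 0.727 -0.19   0.066] tool xy mm [-70.  81.]
[ 0.706 -0.284  0.066] tool xy mm [-106.   -8.]
[ 0.619 -0.347  0.066] tool xy mm [ -71. -110.]
```

```bash
python3 -m creep '[{"grip":1,"tx":0.1,"ty":-0.05,"tz":2,"spin":0},{"grip":1,"tx":0,"ty":0,"tz":3,"spin":0},{"grip":1,"tx":0,"ty":0,"tz":3,"spin":0},{"grip":1,"tx":0,"ty":0,"tz":3,"spin":0},{"grip":1,"tx":0,"ty":0,"tz":2,"spin":0},{"grip":1,"tx":0,"ty":0,"tz":1.4,"spin":0},{"grip":1,"tx":0,"ty":0,"tz":0,"spin":0},{"grip":1,"tx":0,"ty":0,"tz":0,"spin":0}]' 14
python3 -m creep '[{"grip":-1,"tx":0,"ty":0,"tz":0,"spin":0},{"grip":-1,"tx":0,"ty":0,"tz":0,"spin":0},{"grip":-1,"tx":0,"ty":0,"tz":0,"spin":0},{"grip":-1,"tx":0,"ty":0,"tz":0,"spin":0},{"grip":-1,"tx":0,"ty":0,"tz":0,"spin":0},{"grip":-1,"tx":0,"ty":0,"tz":0,"spin":0},{"grip":-1,"tx":0,"ty":0,"tz":0,"spin":0},{"grip":-1,"tx":0,"ty":0,"tz":0,"spin":0}]' 14
python3 -c "
from h import *; go(.5078,-.2205,.06)"
```

```text
clock: 25.13
tool_pos: [0.6224, -0.216, 0.0227]
eef_rot: [0.297, 0.955, -0.0, -0.0]
contact_force: [1.0, -0.2, -0.1]
opening: 1.002
finger_force: 0.0
clock: 25.8
tool_pos: [0.6227, -0.2165, 0.0234]
eef_rot: [0.297, 0.955, -0.0, 0.0]
contact_force: [-1.1, 0.0, 5.5]
opening: 0.657
finger_force: 14.0
tcp [ 0.6227 -0.2165  0.0234] yaw_y 55.5 t(cm) [ 9.23 -6.84 -3.67] spin None q7 0.97
```

```bash
python3 -m creep '[{"grip":-1,"tx":0,"ty":0,"tz":-1,"spin":0},{"grip":-1,"tx":0,"ty":0,"tz":-2,"spin":0},{"grip":-1,"tx":0,"ty":0,"tz":-2,"spin":0},{"grip":-1,"tx":0.7,"ty":-0.5,"tz":-1,"spin":0},{"grip":-1,"tx":1.7,"ty":-1.3,"tz":0,"spin":0},{"grip":-1,"tx":2,"ty":-1.5,"tz":0,"spin":0},{"grip":-1,"tx":2,"ty":-1.5,"tz":0,"spin":0},{"grip":-1,"tx":1.8,"ty":-1.3,"tz":0,"spin":0}]'
python3 -m creep '[{"grip":-1,"tx":1,"ty":-0.7,"tz":0,"spin":0},{"grip":-1,"tx":0,"ty":0,"tz":1,"spin":0},{"grip":-1,"tx":0,"ty":0,"tz":1.5,"spin":0},{"grip":-1,"tx":0,"ty":0,"tz":1,"spin":0},{"grip":-1,"tx":0,"ty":0,"tz":0,"spin":0},{"grip":-1,"tx":0,"ty":0,"tz":0,"spin":0}]'
python3 - <<'E'
from h import *; import cv2
go(.5078,-.2205,.026)
p,d=optics.snapshot("scene"); cv2.imwrite("pics/s9.png",cv2.resize(p[150:300,140:300,::-1],None,fx=4,fy=4,interpolation=cv2.INTER_CUBIC))
E
```

```text
clock: 26.47
tool_pos: [0.5174, -0.22, 0.0827]
eef_rot: [0.297, 0.955, -0.0, -0.001]
contact_force: [-0.9, -0.1, -1.1]
opening: 0.656
finger_force: 14.0
clock: 26.97
tool_pos: [0.508, -0.2196, 0.0468]
eef_rot: [0.296, 0.955, 0.0, -0.001]
contact_force: [-0.4, 0.2, -2.2]
opening: 0.655
finger_force: 14.0
tcp [ 0.508  -0.2196  0.0468] yaw_y 55.5 t(cm) [-0.04 -0.09  2.08] spin None q7 0.96
```

View pics/s9.png

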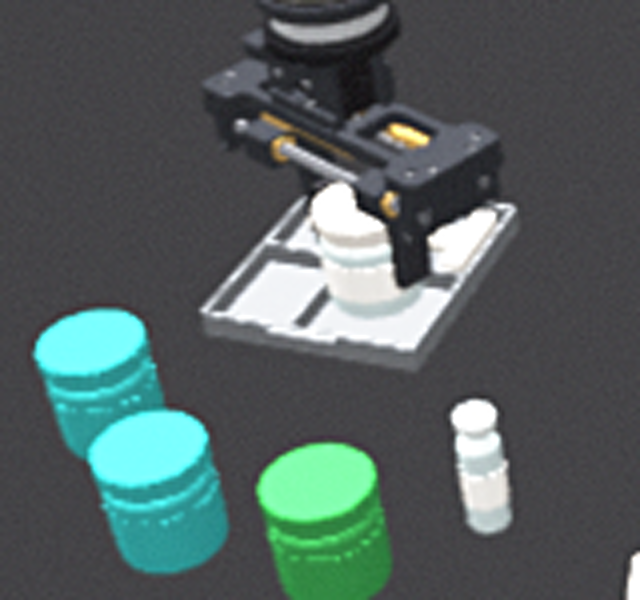

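The jar is upright over the large square bay (crop about (370,270)). Lowering.

```bash
python3 -m creep '[{"grip":-1,"tx":0,"ty":-0.05,"tz":0.6,"spin":0},{"grip":-1,"tx":0,"ty":0,"tz":0.5,"spin":0},{"grip":-1,"tx":0,"ty":0,"tz":0.3,"spin":0},{"grip":-1,"tx":0,"ty":0,"tz":0.2,"spin":0},{"grip":-1,"tx":0,"ty":0,"tz":0,"spin":0}]'
for i in 1 2 3 4 ; do python3 -m creep '[{"grip":-1,"tx":0,"ty":0,"tz":0.1,"spin":0},{"grip":-1,"tx":0,"ty":0,"tz":0,"spin":0}]' | egrep 'pos|force'; done
```

```text
clock: 27.43
tool_pos: [0.5075, -0.2203, 0.0311]
eef_rot: [0.296, 0.955, 0.0, -0.0]
contact_force: [-0.3, -0.5, -1.7]
opening: 0.656
finger_force: 14.0
tool_pos: [0.5078, -0.2205, 0.0306]
contact_force: [-0.2, -0.5, -2.0]
finger_force: 14.0
tool_pos: [0.5078, -0.2204, 0.0296]
contact_force: [0.4, 0.9, -3.2]
finger_force: 14.0
tool_pos: [0.5077, -0.2204, 0.0285]
contact_force: [0.8, 0.7, -2.4]
finger_force: 14.0
tool_pos: [0.5077, -0.2204, 0.0275]
contact_force: [1.1, -0.3, -2.4]
finger_force: 14.0
```

```bash
for i in 1 2 3; do python3 -m creep '[{"grip":-1,"tx":0,"ty":0,"tz":0.06,"spin":0},{"grip":-1,"tx":0,"ty":0,"tz":0,"spin":0}]' | egrep 'pos|force'; done
```

```text
tool_pos: [0.5077, -0.2204, 0.0269]
contact_force: [0.0, -0.1, -1.6]
finger_force: 14.0
tool_pos: [0.5078, -0.2205, 0.0265]
contact_force: [0.1, 0.6, -0.8]
finger_force: 14.0
tool_pos: [0.5078, -0.2204, 0.0264]
contact_force: [-1.4, 0.9, 3.6]
finger_force: 14.0
```

```bash
python3 -m creep '[{"grip":0.4,"tx":0,"ty":0,"tz":-0.03,"spin":0},{"grip":0.7,"tx":0,"ty":0,"tz":0,"spin":0},{"grip":1,"tx":0,"ty":0,"tz":0,"spin":0},{"grip":1,"tx":0,"ty":0,"tz":0,"spin":0},{"grip":1,"tx":0,"ty":0,"tz":-1,"spin":0},{"grip":1,"tx":0,"ty":0,"tz":-3,"spin":0},{"grip":1,"tx":0,"ty":0,"tz":-4,"spin":0},{"grip":0.4,"tx":0,"ty":0,"tz":-4,"spin":0}]'
python3 -m creep '[{"grip":0.4,"tx":0,"ty":0,"tz":-2,"spin":0},{"grip":0.4,"tx":0,"ty":0,"tz":0,"spin":0}]'
python3 -c "
from h import *; go(.6817,-.1162,.165,-11.4)"
```

```text
clock: 29.27
tool_pos: [0.5069, -0.2201, 0.1474]
eef_rot: [0.296, 0.955, 0.0, -0.001]
contact_force: [0.9, -1.1, -0.2]
opening: 0.951
finger_force: 0.0
clock: 29.43
tool_pos: [0.5106, -0.2214, 0.1715]
eef_rot: [0.297, 0.955, -0.0, 0.005]
contact_force: [0.1, 1.1, -0.2]
opening: 0.797
finger_force: 0.0
tcp [ 0.5106 -0.2214  0.1715] yaw_y 55.5 t(cm) [-8.12 18.36  0.77] spin 66.87396773929312 q7 1.02
```

```bash
python3 -m creep '[{"grip":0.4,"tx":-0.7,"ty":1.5,"tz":0,"spin":0},{"grip":0.4,"tx":-1.1,"ty":2.5,"tz":0,"spin":0},{"grip":0.4,"tx":-1.2,"ty":2.7,"tz":0,"spin":0},{"grip":0.4,"tx":-1.2,"ty":2.7,"tz":0,"spin":0},{"grip":0.4,"tx":-1.2,"ty":2.7,"tz":0,"spin":0},{"grip":0.4,"tx":-1.2,"ty":2.7,"tz":0,"spin":0},{"grip":0.4,"tx":-1,"ty":2.3,"tz":0,"spin":0},{"grip":0.4,"tx":-0.6,"ty":1.4,"tz":0,"spin":0}]'
python3 -m creep '[{"grip":0.4,"tx":0,"ty":0,"tz":0,"spin":6.7},{"grip":0.4,"tx":0,"ty":0,"tz":0,"spin":6.7},{"grip":0.4,"tx":0,"ty":0,"tz":0,"spin":6.7},{"grip":0.4,"tx":0,"ty":0,"tz":0,"spin":6.7},{"grip":0.4,"tx":0,"ty":0,"tz":0,"spin":6.7},{"grip":0.4,"tx":0,"ty":0,"tz":0,"spin":6.7},{"grip":0.4,"tx":0,"ty":0,"tz":0,"spin":6.7},{"grip":0.4,"tx":0,"ty":0,"tz":0,"spin":6.7}]'
python3 -m creep '[{"grip":0.4,"tx":0,"ty":0,"tz":0,"spin":6.7},{"grip":0.4,"tx":0,"ty":0,"tz":0,"spin":6.7},{"grip":0.4,"tx":0,"ty":0,"tz":0,"spin":0},{"grip":0.4,"tx":0,"ty":0,"tz":0,"spin":0}]'
python3 - <<'E'
from h import *; import cv2
go(.6817,-.1162,.022,-11.4)
c=optics.get_calibration("wrist"); p,d=optics.snapshot("wrist"); cv2.imwrite("pics/w10.png",p[:,:,::-1]); np.save("c10.npy",c,allow_pickle=True)
E
```

```text
clock: 30.1
tool_pos: [0.6818, -0.1112, 0.1653]
eef_rot: [0.295, 0.955, 0.001, -0.0]
contact_force: [-0.6, 0.5, -0.7]
opening: 0.698
finger_force: 0.0
clock: 30.77
tool_pos: [0.6793, -0.1143, 0.1652]
eef_rot: [0.697, 0.717, -0.001, -0.001]
contact_force: [-0.2, -0.2, -1.7]
opening: 0.704
finger_force: 0.0
clock: 31.1
tool_pos: [0.6795, -0.1142, 0.1654]
eef_rot: [0.773, 0.634, -0.001, -0.0]
contact_force: [0.1, -0.1, -0.6]
opening: 0.7
finger_force: 0.0
tcp [ 0.6795 -0.1142  0.1654] yaw_y -11.3 t(cm) [-0.15  0.27 14.34] spin 0.10029416416104198 q7 -0.03
```

View pics/w10.png

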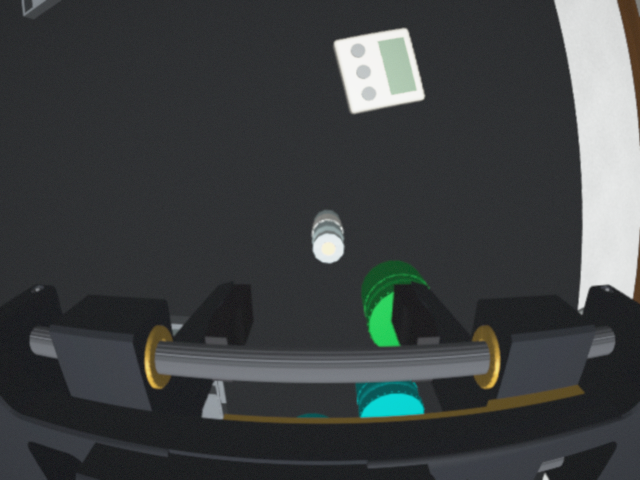

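The crimp cap is at (328,248), and the green jar is to the lower right. Checking position and finger clearance.

```bash
python3 - <<'E'
from h import *
c=np.load("c10.npy",allow_pickle=True).item(); j=ray("wrist",328,248,.075,c);print(j.round(4)); go(j[0],j[1],.022,-11.4)
p,R=frame(); print((R.T@(np.array([.727,-.19,.066])-[*j[:2],.066])*1e3).round())
E
```

```text
[ 0.6829 -0.1173  0.075 ]
tcp [ 0.6797 -0.1143  0.1656] yaw_y -11.3 t(cm) [-0.23  0.39 14.36] spin 0.10041380913993692 q7 -0.03
[-63.  58.  -0.]
```

```bash
python3 -m creep '[{"grip":0.4,"tx":-0.2,"ty":0.3,"tz":2,"spin":0},{"grip":0.4,"tx":0,"ty":0,"tz":3,"spin":0},{"grip":0.4,"tx":0,"ty":0,"tz":3,"spin":0},{"grip":0.4,"tx":0,"ty":0,"tz":3,"spin":0},{"grip":0.4,"tx":0,"ty":0,"tz":2,"spin":0},{"grip":0.4,"tx":0,"ty":0,"tz":1.2,"spin":0},{"grip":0.4,"tx":0,"ty":0,"tz":0,"spin":0},{"grip":0.4,"tx":0,"ty":0,"tz":0,"spin":0}]' 8
python3 -m creep '[{"grip":-1,"tx":0,"ty":0,"tz":0,"spin":0},{"grip":-1,"tx":0,"ty":0,"tz":0,"spin":0},{"grip":-1,"tx":0,"ty":0,"tz":0,"spin":0},{"grip":-1,"tx":0,"ty":0,"tz":0,"spin":0},{"grip":-1,"tx":0,"ty":0,"tz":0,"spin":0},{"grip":-1,"tx":0,"ty":0,"tz":0,"spin":0},{"grip":-1,"tx":0,"ty":0,"tz":0,"spin":0},{"grip":-1,"tx":0,"ty":0,"tz":0,"spin":0}]' 8
python3 -c "
from h import *; go(.494,-.2905,.06,-11.4)"
```

```text
clock: 31.82
tool_pos: [0.6828, -0.1171, 0.0242]
eef_rot: [0.774, 0.633, 0.0, -0.0]
contact_force: [0.6, 0.3, 1.5]
opening: 0.701
finger_force: 0.0
clock: 32.48
tool_pos: [0.6829, -0.117, 0.0244]
eef_rot: [0.774, 0.633, 0.0, 0.0]
contact_force: [-1.2, 0.7, 2.0]
opening: 0.254
finger_force: 8.0
tcp [ 0.6829 -0.117   0.0244] yaw_y -11.5 t(cm) [-20.77 -15.05  -3.57] spin -0.09375519709892899 q7 -0.02
```

```bash
python3 -m creep '[{"grip":-1,"tx":0,"ty":0,"tz":-1,"spin":0},{"grip":-1,"tx":0,"ty":0,"tz":-2.5,"spin":0},{"grip":-1,"tx":0,"ty":0,"tz":-3,"spin":0},{"grip":-1,"tx":0,"ty":0,"tz":-3,"spin":0},{"grip":-1,"tx":-1,"ty":-0.7,"tz":-2,"spin":0},{"grip":-1,"tx":-1.8,"ty":-1.3,"tz":-0.5,"spin":0},{"grip":-1,"tx":-2,"ty":-1.5,"tz":0,"spin":0},{"grip":-1,"tx":-2,"ty":-1.5,"tz":0,"spin":0}]'
python3 -m creep '[{"grip":-1,"tx":-2,"ty":-1.5,"tz":0,"spin":0},{"grip":-1,"tx":-2,"ty":-1.5,"tz":0,"spin":0},{"grip":-1,"tx":-2,"ty":-1.5,"tz":0,"spin":0},{"grip":-1,"tx":-2,"ty":-1.5,"tz":0,"spin":0},{"grip":-1,"tx":-2,"ty":-1.4,"tz":0,"spin":0},{"grip":-1,"tx":-2,"ty":-1.4,"tz":0,"spin":0},{"grip":-1,"tx":-1.2,"ty":-0.8,"tz":0,"spin":0},{"grip":-1,"tx":-0.8,"ty":-0.4,"tz":0,"spin":0}]'
python3 -m creep '[{"grip":-1,"tx":0,"ty":0,"tz":0,"spin":0},{"grip":-1,"tx":0,"ty":0,"tz":0,"spin":0}]'
python3 - <<'E'
from h import *; import cv2
go(.494,-.2905,.0274,-11.4)
c=optics.get_calibration("wrist"); p,d=optics.snapshot("wrist"); cv2.imwrite("pics/w11.png",p[:,:,::-1])
E
```

```text
clock: 33.15
tool_pos: [0.62, -0.174, 0.1456]
eef_rot: [0.774, 0.633, 0.001, 0.001]
contact_force: [-0.6, -0.2, -1.1]
opening: 0.26
finger_force: 8.0
clock: 33.82
tool_pos: [0.492, -0.293, 0.1447]
eef_rot: [0.775, 0.632, -0.001, 0.0]
contact_force: [-0.5, 0.2, -0.6]
opening: 0.262
finger_force: 8.0
clock: 33.98
tool_pos: [0.4949, -0.2906, 0.1444]
eef_rot: [0.774, 0.633, 0.001, 0.0]
contact_force: [-0.3, -0.5, -1.1]
opening: 0.255
finger_force: 8.0
tcp [ 0.4949 -0.2906  0.1444] yaw_y -11.5 t(cm) [-1.00e-02 -1.00e-01  1.17e+01] spin -0.10451966404791335 q7 0.28
```

View pics/w11.png

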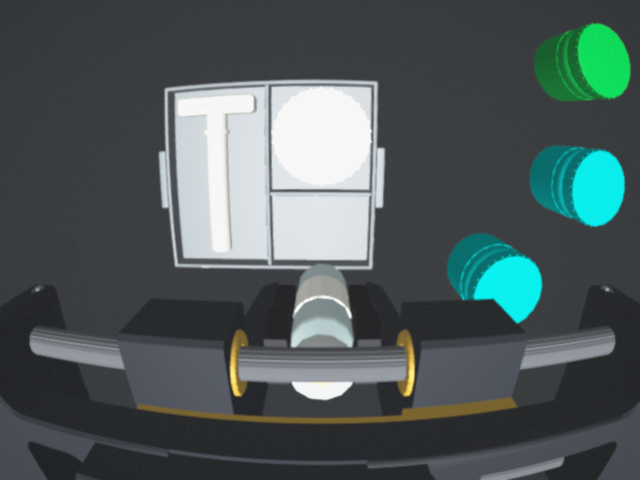

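The corer and jar are properly in their bays, and the vial lines up with the small bay's centreline. Lowering.

```bash
python3 -m creep '[{"grip":-1,"tx":0,"ty":-0.05,"tz":2,"spin":0},{"grip":-1,"tx":0,"ty":0,"tz":2.5,"spin":0},{"grip":-1,"tx":0,"ty":0,"tz":2.5,"spin":0},{"grip":-1,"tx":0,"ty":0,"tz":2,"spin":0},{"grip":-1,"tx":0,"ty":0,"tz":1.2,"spin":0},{"grip":-1,"tx":0,"ty":0,"tz":0.6,"spin":0},{"grip":-1,"tx":0,"ty":0,"tz":0.2,"spin":0},{"grip":-1,"tx":0,"ty":0,"tz":0,"spin":0}]'
for i in 1 2 3 4 5; do python3 -m creep '[{"grip":-1,"tx":0,"ty":0,"tz":0.1,"spin":0},{"grip":-1,"tx":0,"ty":0,"tz":0,"spin":0}]' | egrep 'pos|force'; done
```

```text
clock: 34.7
tool_pos: [0.4944, -0.2905, 0.0343]
eef_rot: [0.774, 0.633, 0.0, 0.0]
contact_force: [0.9, -0.7, -0.9]
opening: 0.254
finger_force: 8.0
tool_pos: [0.4944, -0.2911, 0.034]
contact_force: [-0.2, -0.3, -0.5]
finger_force: 8.0
tool_pos: [0.494, -0.291, 0.0326]
contact_force: [0.9, 0.1, 0.2]
finger_force: 8.0
tool_pos: [0.4937, -0.2908, 0.0312]
contact_force: [-0.3, 0.6, -0.1]
finger_force: 8.0
tool_pos: [0.4936, -0.2908, 0.03]
contact_force: [0.8, -0.2, -0.2]
finger_force: 8.0
tool_pos: [0.4936, -0.2908, 0.0289]
contact_force: [-0.3, 0.2, 0.1]
finger_force: 8.0
```

```bash
for i in 1 2 3; do python3 -m creep '[{"grip":-1,"tx":0,"ty":0,"tz":0.06,"spin":0},{"grip":-1,"tx":0,"ty":0,"tz":0,"spin":0}]' | egrep 'pos|force'; done
```

```text
tool_pos: [0.4937, -0.2908, 0.0284]
contact_force: [0.2, -0.7, -0.7]
finger_force: 8.0
tool_pos: [0.4937, -0.2908, 0.0278]
contact_force: [0.6, 0.2, -0.7]
finger_force: 8.0
tool_pos: [0.4938, -0.2908, 0.0274]
contact_force: [-0.1, 0.2, 0.4]
finger_force: 8.0
```

```bash
python3 -m creep '[{"grip":-1,"tx":0,"ty":0,"tz":0.03,"spin":0},{"grip":-1,"tx":0,"ty":0,"tz":0,"spin":0}]' | egrep 'pos|force'
python3 -m creep '[{"grip":-0.4,"tx":0,"ty":0,"tz":0,"spin":0},{"grip":-0.2,"tx":0,"ty":0,"tz":0,"spin":0},{"grip":0.2,"tx":0,"ty":0,"tz":0,"spin":0},{"grip":0.4,"tx":0,"ty":0,"tz":0,"spin":0},{"grip":0.4,"tx":0,"ty":0,"tz":-1,"spin":0},{"grip":0.4,"tx":0,"ty":0,"tz":-3,"spin":0},{"grip":0.4,"tx":0,"ty":0,"tz":-4,"spin":0},{"grip":0.4,"tx":0,"ty":0,"tz":-4,"spin":0}]'
python3 -m creep '[{"grip":0.4,"tx":0,"ty":0,"tz":-4,"spin":0},{"grip":0.4,"tx":0,"ty":0,"tz":-3,"spin":0},{"grip":0.4,"tx":0,"ty":0,"tz":0,"spin":0},{"grip":0.4,"tx":0,"ty":0,"tz":0,"spin":0}]'
python3 - <<'E'
from h import *; import cv2
p,d=optics.snapshot("scene"); cv2.imwrite("pics/s12.png",p[:,:,::-1])
E
```

```text
tool_pos: [0.4938, -0.2909, 0.0273]
contact_force: [-0.4, -0.4, 4.2]
finger_force: 8.0
clock: 36.87
tool_pos: [0.4929, -0.2904, 0.1482]
eef_rot: [0.774, 0.633, -0.0, -0.001]
contact_force: [0.8, 0.1, 1.1]
opening: 0.7
finger_force: 0.0
clock: 37.2
tool_pos: [0.4946, -0.2914, 0.2195]
eef_rot: [0.774, 0.633, 0.001, 0.002]
contact_force: [-0.6, -0.1, -0.8]
opening: 0.7
finger_force: 0.0
```

View pics/s12.png

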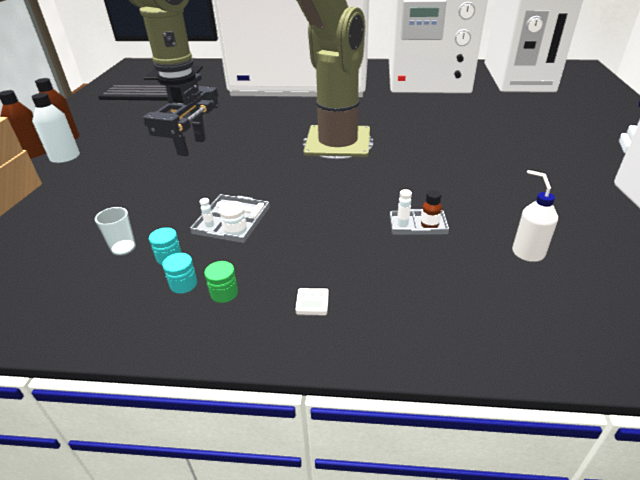

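Everything stands upright in its bay: soil kit at (230,215), water kit at (418,215). The beaker, wash bottle and timer haven't moved. Handing in.

```bash
python3 -c "
from plant import workorder; print(workorder.finish_job())"
```

```text
the job is handed in; nothing more can be done
None
```

Both kits are made up and the job is handed in at about 37 s: all five items are in their bays, the glass is upright, and the final picture shows the beaker, wash bottle and timer where they were.

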